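# Line up the reagent bottles by height on the spill tray

### The job

Put the four red-capped bottles back on the grey spill tray, each standing upright in the middle of its own ring, in order of height from the tallest at the end by the steel beaker to the shortest at the end by the black centrifuge rotor. Keep the bottles from tipping over, and do not push the beaker or the rotor out of place.

Things in the scene. Friction and masses are not known exactly. Their poses are not given: they have to be found in the camera images.
- bottle_mini: Closed wide-mouth white plastic bottle with a red screw cap, upright on the bench: a straight cylinder 34 mm across from the bottom up to 46 mm, then a cap 30 mm across; 68 mm tall in all, about 70 g (may vary by a quarter). The four bottles differ only in size: 68, 88, 109 and 132 mm tall. Origin: centre of its underside, z up along its axis.
- bottle_small: Closed wide-mouth white plastic bottle with a red screw cap, upright on the bench: a straight cylinder 40 mm across from the bottom up to 66 mm, then a cap 36 mm across; 88 mm tall in all, about 120 g (may vary by a quarter). The four bottles differ only in size: 68, 88, 109 and 132 mm tall. Origin: centre of its underside, z up along its axis.
- bottle_medium: Closed wide-mouth white plastic bottle with a red screw cap, upright on the bench: a straight cylinder 47 mm across from the bottom up to 87 mm, then a cap 43 mm across; 109 mm tall in all, about 190 g (may vary by a quarter). The four bottles differ only in size: 68, 88, 109 and 132 mm tall. Origin: centre of its underside, z up along its axis.
- bottle_large: Closed wide-mouth white plastic bottle with a red screw cap, upright on the bench: a straight cylinder 54 mm across from the bottom up to 110 mm, then a cap 50 mm across; 132 mm tall in all, about 290 g (may vary by a quarter). The four bottles differ only in size: 68, 88, 109 and 132 mm tall. Origin: centre of its underside, z up along its axis.
- mark_a: Flat black printed ring, 68 mm across, one end of the row; four alike, in a straight row 85 mm apart on a fixed grey tray (350 mm along the row, 130 mm across, centred on the row, rim 16 mm above the bench). Origin: centre of the ring on the tray's floor, 10 mm above the bench; z up, y along the row towards the mark_a end, x across it.
- mark_b: Flat black printed ring, 68 mm across, second in the row, next to mark_a; four alike, in a straight row 85 mm apart on a fixed grey tray (350 mm along the row, 130 mm across, centred on the row, rim 16 mm above the bench). Origin: centre of the ring on the tray's floor, 10 mm above the bench; z up, y along the row towards the mark_a end, x across it.
- mark_c: Flat black printed ring, 68 mm across, third in the row; four alike, in a straight row 85 mm apart on a fixed grey tray (350 mm along the row, 130 mm across, centred on the row, rim 16 mm above the bench). Origin: centre of the ring on the tray's floor, 10 mm above the bench; z up, y along the row towards the mark_a end, x across it.
- mark_d: Flat black printed ring, 68 mm across, the other end of the row; four alike, in a straight row 85 mm apart on a fixed grey tray (350 mm along the row, 130 mm across, centred on the row, rim 16 mm above the bench). Origin: centre of the ring on the tray's floor, 10 mm above the bench; z up, y along the row towards the mark_a end, x across it.
- beaker: Open stainless steel beaker, 74 mm across, 95 mm tall, loose on the bench about 128 mm beyond one end mark of the row, in line with it; which end varies. It tells which end is for the tallest bottle. Leave it alone. Origin: centre of its underside.
- rotor: Black centrifuge rotor, a low round cone 98 mm across and 58 mm tall with its metal hub, loose on the bench about 128 mm beyond the other end mark, away from the beaker. Leave it alone. Origin: centre of its underside.
Things that resemble listed ones, but are neither listed nor needed, are in the scene too. Leave any purple or yellow look-alike of the bottle_medium alone.

How it is judged:
By the outcome, as a careful person would: the job done as asked, in the order asked, and still so for the second after the job is handed in, with the robot touching nothing.
It also fails if it takes over 96 s, if anything falls off the work surface, if the arm or the gripper's body presses on something with over 40 N, if the wrist force passes 120 N, or if a joint passes its speed limit or range.

### The arm

A 6-joint arm with a two-finger parallel gripper is mounted at the origin on the work surface. World frame = base frame: x ahead of the robot, y to its left, z up, the work surface at z = 0. Lengths are in m, angles in rad, forces in N, time in s.
With the tool pointing down it reaches from about 0.375 to 0.9 m from the base axis. Payload 3.1 kg.
Tool frame: the origin (TCP) lies between the finger pads; the fingertips stand 11 mm ahead of it and the grasp point (between the pads) lies 8 mm behind it; z points along the fingers, y is the line along which they close (so a half turn about z gives the same grasp; the last joint's range is limited). The gripper opens to 87 mm and grips with 3 to 60 N. Pads are 19 mm wide; open, the fingers measure 117 mm over their backs; the gripper's body (75 mm by 190 mm) begins 51 mm behind the grasp point.
Start: joints at [-1.427, 0.527, 1.433, -0, 1.181, -0.178], TCP at [0.198, -0.593, 0.234] pointing down, gripper open.
Joint ranges: [-3.08, 3.08], [-0.75, 2.2], [0.22, 2.44], [-1.43, 4.57], [0, 2.65], [-2.85, 2.85]. Speed limits (rad/s): [2.79, 2.79, 3.14, 3.14, 3.14, 3.14].

### API

Orientations are given as a unit quaternion [x, y, z, w].
In Python, from rig import get_obs, camera, hand_in gives the robot as it stands.
- The arm moves only by the shell command python3 -m pendant 'ROWS' [FORCE]. ROWS is JSON, a list that holds one entry, the list of rows, each a list of 7 numbers: the shift along the tool's x, y, z in m, then the turn, a rotation vector about the tool's x, y, z in degrees, then the opening, from 0 (shut) to 1 (fully open). In form: [[[x, y, z, ax, ay, az, fingers], ...]]. A call has exactly 5 rows; each row shifts and turns the commanded pose from where the row before left it, along the tool's axes as they then stand; what a row does not reach is not made up. A row lasts 1/8 s, in which the tool goes at most 62.5 mm and 10.7 degrees, less where a joint would pass 70% of its speed; a pose out of reach is approached as far as the arm can. A call with a gripper value outside its range is refused whole. The fingers move at their own pace and stop on an object; FORCE is the grip in N (left out, the last holds). Time passes only in rows, so rows that do not move let the fingers close, or fill a call up. It gives the time, the measured TCP pose, the force, the opening and the grip force at its end, in the units of the state.
- get_obs(): the state, without advancing time (a new reading comes with each control period).
- camera(name): name is "side" or "top" or "wrist"; returns a dict with "img" (384x512x3 uint8, red, green, blue), "intrinsics" (3x3 intrinsics, pixels), "R" (3x3) and "t" (3): a world point X has camera coordinates R X + t; the wrist camera has in their place "T_tool_cam" (4x4, takes a point from camera to tool coordinates, whose origin is the TCP and whose axes are the flange's). Camera axes: x right, y down, z forward; pixel columns grow to the right and rows downward; lengths in m; the calibration is good to about 2 mm. A picture is of the moment at which its call begins: read the wrist's pose just before it. There is no depth.
- hand_in(): hands the job in; it is judged then, once.
The state is a dict: "time": time; "q": joint angles; "joint_velocities": joint speeds; "joint_torque": joint torques, N m; "position": TCP position; "tool_rot": TCP orientation; "ft_force": force on the tool from outside, world axes, zero at the start; "moment": the same for the moment, N m; "grip_width": finger opening in m; "grip_force": force on a finger pad.
Only numpy, scipy, OpenCV 4.12 (cv2) and the standard library are available. Lean on these libraries where they do the work, as an engineer would, in place of code of your own. Each camera call takes 0.05 s, during which the arm holds its last target. There are 200 camera calls.

## Working session

There is one attempt and no reset: what is moved stays moved. The work goes in short steps, Python scripts to look and compute and a shell command to move; the robot and the scene stay as the last step left them, time stands still between calls to the robot, and variables do not carry over. Pictures are saved under pics/ and viewed, at most 14 in all, crops included, and the job is handed in when it is done.

```bash
mkdir -p pics; ls
python3 - <<'E'
from rig import get_obs,camera
import cv2,json,pickle
d={}
for n in("side","top"):
    c=camera(n);d[n]=c;cv2.imwrite(f"pics/{n}0.png",c["img"][:,:,::-1])
    print(n,c["intrinsics"],c["R"],c["t"])
pickle.dump(d,open("cams.pkl","wb"))
o=get_obs();print(o["time"],o["position"],o["tool_rot"],o["grip_width"])
E
```

```text
pics
side [[465.0949663    0.         254.89709778]
 [  0.         465.0949663  185.64630787]
 [  0.           0.           1.        ]] [[-0.93291917 -0.35974174  0.01573839]
 [-0.23559662  0.57675234 -0.78220903]
 [ 0.27231609 -0.73344571 -0.62281725]] [0.50303    0.16626634 0.93966948]
top [[376.85839979   0.         257.74016877]
 [  0.         376.85839979 193.06747795]
 [  0.           0.           1.        ]] [[-0.00299285 -0.9998689   0.01591307]
 [-0.9961051   0.00157851 -0.08815976]
 [ 0.08812309 -0.01611494 -0.99597923]] [0.00420266 0.51279645 0.87299918]
0.1 [ 0.19760187 -0.5922829   0.23264706] [ 9.87081472e-01  1.60216056e-01  2.05264940e-05 -9.91710962e-04] 0.08692877396348937
```

View pics/top0.png

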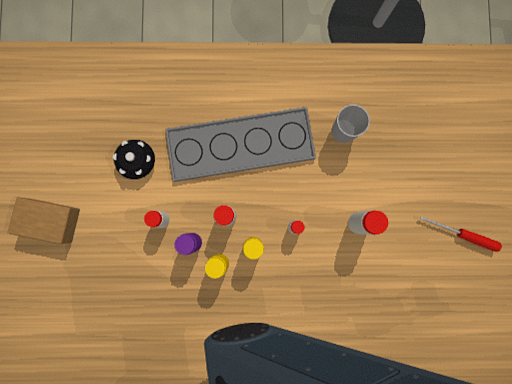

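View pics/side0.png

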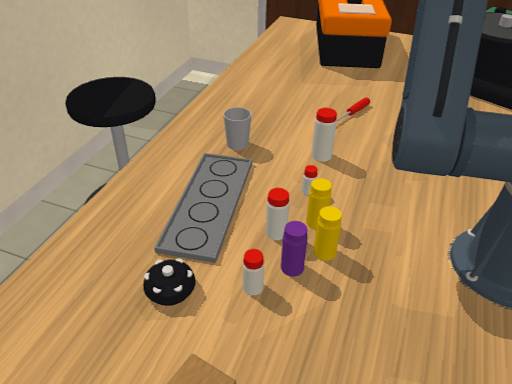

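The top view has image right = -y. The rotor is on the left (134,159) and the beaker on the right (352,122). Rings are at (189,152), (223,147), (258,141) and (292,135). The bottles by cap are small (153,219), medium (224,215), mini (297,227) and large (375,222). The look-alikes are at (188,243), (215,266) and (253,248).

```bash
cat > m.py <<'E'
import numpy as np,cv2,pickle
from scipy.optimize import least_squares
SZ=dict(mini=(.068,.015),small=(.088,.018),medium=(.109,.0215),large=(.132,.025))
def proj(c,X): 
    p=(c["R"]@np.atleast_2d(X).T).T+c["t"]; p=p@c["intrinsics"].T; return p[:,:2]/p[:,2:]
def back(c,uv,z):
    r=c["R"].T@np.linalg.solve(c["intrinsics"],[*uv,1]); o=-c["R"].T@c["t"]; return o+r*(z-o[2])/r[2]
def blobs(img,lo=40):
    h=cv2.cvtColor(img,cv2.COLOR_RGB2HSV)
    m=((h[...,0]<6)|(h[...,0]>174))&(h[...,1]>190)&(h[...,2]>60)
    n,l,s,ce=cv2.connectedComponentsWithStats(m.astype(np.uint8))
    return [(ce[i],s[i,4]) for i in range(1,n) if s[i,4]>lo]
a=np.linspace(0,2*np.pi,60)
def cen(c,xy,H,r,base=0):
    P=np.array([[xy[0]+r*np.cos(t),xy[1]+r*np.sin(t),base+z] for z in(H-.022,H) for t in a])
    h=cv2.convexHull(proj(c,P).astype(np.float32)); M=cv2.moments(h)
    return np.array([M["m10"],M["m01"]])/M["m00"],M["m00"]
def cap(cams,size,guess,base=0):
    H,r=SZ[size]; out={}
    for n,c in cams.items():
        b=blobs(c["img"]); p,A=cen(c,guess,H,r,base)
        if not b: continue
        q,ar=min(b,key=lambda t:np.linalg.norm(t[0]-p))
        s=least_squares(lambda x:cen(c,x,H,r,base)[0]-q,guess).x
        out[n]=(s.round(4),round(ar/cen(c,s,H,r,base)[1],2))
    return out
E
python3 - <<'E'
from m import *
d=pickle.load(open("cams.pkl","rb"));t=d["top"]
for n,uv in dict(small=(153,219),medium=(224,215),mini=(297,227),large=(375,222)).items():
    print(n,cap(d,n,back(t,uv,SZ[n][0])[:2]))
for n,uvs,z in(("top",[(189,152),(223,147),(258,141),(292,135)],.01),("side",[(191,238),(204,212),(214,189),(222,168)],.01)):
    c=d[n];g=cv2.cvtColor(c["img"],cv2.COLOR_RGB2GRAY)
    P=[]
    for u in uvs:
        X=back(c,u,z)
        for k in range(2):
            ang=np.linspace(0,2*np.pi,90,endpoint=False);pts=[]
            for th in ang: # darkest along radius
                R=np.linspace(.027,.040,40);L=np.c_[X[0]+R*np.cos(th),X[1]+R*np.sin(th),np.full(40,z)]
                uv=proj(c,L).astype(np.float32);v=cv2.remap(g,uv[:,0].copy(),uv[:,1].copy(),1).ravel()
                pts.append(L[v.argmin(),:2])
            pts=np.array(pts);s=least_squares(lambda x:np.hypot(*(pts-x[:2]).T)-x[2],[*X[:2],.033],loss="soft_l1",f_scale=.001).x
            X=np.array([s[0],s[1],z])
        P.append(s)
    P=np.array(P);print(n,P.round(4).tolist(),np.linalg.norm(np.diff(P[:,:2],axis=0),axis=1))
for k,uv,z in(("yellow1",(253,248),.109),("yellow2",(216,266),.109),("purple",(186,243),.109),("beaker",(353,120),.095),("rotor",(133,157),.04)): print(k,back(t,uv,z).round(3))
E
```

```text
small {'side': (array([0.4546, 0.2317]), np.float64(0.84)), 'top': (array([0.4523, 0.2361]), np.float64(0.87))}
medium {'side': (array([0.4617, 0.0729]), np.float64(0.83)), 'top': (array([0.4592, 0.0783]), np.float64(0.91))}
mini {'side': (array([ 0.436 , -0.0921]), np.float64(0.77)), 'top': (array([ 0.4329, -0.086 ]), np.float64(0.87))}
large {'side': (array([ 0.446 , -0.2509]), np.float64(0.81)), 'top': (array([ 0.4426, -0.2424]), np.float64(0.9))}
top [[0.615, 0.1711, 0.0322], [0.6289, 0.087, 0.0321], [0.6423, 0.0031, 0.0321], [0.6559, -0.081, 0.0321]] [0.08519471 0.0849994  0.08518749]
side [[0.618, 0.168, 0.0324], [0.6317, 0.0836, 0.0323], [0.6453, -0.0003, 0.0324], [0.6593, -0.0851, 0.0323]] [0.08553227 0.08499017 0.08590876]
yellow1 [0.388 0.015 0.109]
yellow2 [0.351 0.093 0.109]
purple [0.399 0.157 0.109]
beaker [ 0.67  -0.209  0.095]
rotor [0.596 0.295 0.04 ]
```

Top and side agree to about 3 mm at the tray and 4–8 mm at cap height, so I'll use the average for now and refine with the wrist camera. First I turn the tool so that it closes across the row, then move above the large bottle.

```bash
python3 -m pendant '[[[0,0,0,0,0,-8.08,1],[0,0,0,0,0,-8.08,1],[0,0,0,0,0,-8.08,1],[0,0,0,0,0,-8.08,1],[0,0,0,0,0,-8.08,1]]]' && python3 -m pendant '[[[0,0,0,0,0,-8.08,1],[0,0,0,0,0,-8.08,1],[0,0,0,0,0,-8.08,1],[0,0,0,0,0,-8.08,1],[0,0,0,0,0,-8.08,1]]]'
python3 -m pendant '[[[0.03,0.03,0,0,0,0,1],[0.03,0.03,0,0,0,0,1],[0.03,0.03,0,0,0,0,1],[0.03,0.03,0,0,0,0,1],[0.03,0.03,0,0,0,0,1]]]' && python3 -m pendant '[[[0.03,0.03,0,0,0,0,1],[0.03,0.03,0,0,0,0,1],[0.03,0.03,0,0,0,0,1],[0.03,0.03,0,0,0,0,1],[0.03,0.03,0,0,0,0,1]]]'
cat >> m.py <<'E'
from scipy.spatial.transform import Rotation as Ro
def shift(o,target): # world target -> tool-axis shift
    R=Ro.from_quat(o["tool_rot"]).as_matrix(); return (R.T@(np.array(target)-o["position"])).round(4)
def yaw(o):
    R=Ro.from_quat(o["tool_rot"]).as_matrix(); return round(float(np.degrees(np.arctan2(R[1,0],R[0,0]))),2)
def wcam(o,w): # wrist camera with R,t in world
    R=Ro.from_quat(o["tool_rot"]).as_matrix();T=np.eye(4);T[:3,:3]=R;T[:3,3]=o["position"]
    C=np.linalg.inv(T@w["T_tool_cam"]);w=dict(w);w["R"]=C[:3,:3];w["t"]=C[:3,3];return w
E
python3 - <<'E'
from m import *
from rig import *
o=get_obs();w=camera("wrist");cv2.imwrite("pics/w1.png",w["img"][:,:,::-1]);w=wcam(o,w)
print(o["time"],o["position"],yaw(o));print(w["T_tool_cam"].round(3))
print(cap({"w":w},"large",(.4445,-.2465)),blobs(w["img"]))
print(shift(o,(.4445,-.2465,.12)))
E
```

```text
time: 0.72
position: [0.1976, -0.5925, 0.2329]
tool_rot: [0.87, 0.493, 0.0, -0.001]
ft_force: [0.5, 0.1, -0.3]
grip_width: 0.0871
grip_force: 0.0
time: 1.35
position: [0.1976, -0.5924, 0.2329]
tool_rot: [0.646, 0.763, 0.0, -0.001]
ft_force: [0.6, 0.1, -0.3]
grip_width: 0.0872
grip_force: 0.0
time: 1.98
position: [0.3222, -0.4193, 0.2332]
tool_rot: [0.648, 0.762, 0.0, -0.0]
ft_force: [0.0, -0.7, 0.4]
grip_width: 0.0871
grip_force: 0.0
time: 2.6
position: [0.4461, -0.2473, 0.2333]
tool_rot: [0.648, 0.762, 0.0, -0.0]
ft_force: [-0.1, -0.6, -0.0]
grip_width: 0.0866
grip_force: 0.0
2.6 [ 0.44614728 -0.24728284  0.23328044] 99.23
[[-0.    -0.957 -0.291  0.08 ]
 [ 1.    -0.    -0.    -0.   ]
 [ 0.    -0.291  0.957 -0.151]
 [ 0.     0.     0.     1.   ]]
{} []
[ 0.001  -0.0015  0.1133]
```

View pics/w1.png

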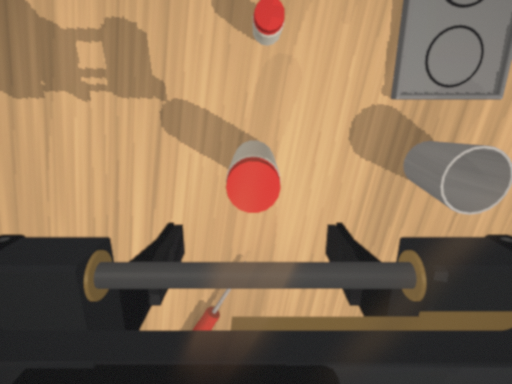

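The wrist view shows the large cap at (253,187), the mini at (268,15), the beaker at (475,178) and a ring at (455,56). My red threshold missed the caps, so I'm checking it.

```bash
python3 - <<'E'
from m import *
import m
from rig import *
o=get_obs();w=wcam(o,camera("wrist"))
print(w["img"][187,253],cv2.cvtColor(w["img"],cv2.COLOR_RGB2HSV)[187,253])
def blobs(img,lo=40):
    h=cv2.cvtColor(img,cv2.COLOR_RGB2HSV); k=((h[...,0]<6)|(h[...,0]>174))&(h[...,1]>150)&(h[...,2]>100)
    n,l,s,ce=cv2.connectedComponentsWithStats(k.astype(np.uint8)); return [(ce[i],s[i,4]) for i in range(1,n) if s[i,4]>lo]
m.blobs=blobs
print(cap({"w":w},"large",(.4445,-.2465)),cap({"w":w},"mini",(.4345,-.089)))
c=w;X=back(c,(455,56),.01);print(X)
pts=[];g=cv2.cvtColor(c["img"],cv2.COLOR_RGB2GRAY);z=.01
for th in np.linspace(0,6.28,90):
    R=np.linspace(.027,.040,40);L=np.c_[X[0]+R*np.cos(th),X[1]+R*np.sin(th),np.full(40,z)]
    uv=proj(c,L).astype(np.float32);v=cv2.remap(g,uv[:,0].copy(),uv[:,1].copy(),1).ravel();pts.append(L[v.argmin(),:2])
pts=np.array(pts);print(least_squares(lambda x:np.hypot(*(pts-x[:2]).T)-x[2],[*X[:2],.033],loss="soft_l1",f_scale=.001).x)
E
sed -i 's/>190)&(h\[...,2\]>60)/>150)\&(h[...,2]>100)/' m.py
```

```text
[219  75  65] [  2 179 219]
{'w': (array([ 0.4432, -0.2418]), np.float64(0.91))} {'w': (array([ 0.4336, -0.0859]), np.float64(0.89))}
[ 0.659725   -0.07396379  0.01      ]
[ 0.65646112 -0.08002627  0.03251696]
```

The wrist camera agrees with the top camera to within 1 mm, so I'll use the top positions. Grasp the large bottle high enough that the gripper body clears its cap.

```bash
python3 -m pendant '[[[0.0057,-0.0022,0.02,0,0,0,1],[0,0,0.035,0,0,0,1],[0,0,0.035,0,0,0,1],[0,0,0.035,0,0,0,1],[0,0,0.024,0,0,0,1]]]' 20 && python3 -m pendant '[[[0,0,0,0,0,0,0.4],[0,0,0,0,0,0,0.4],[0,0,0,0,0,0,0.4],[0,0,0,0,0,0,0.4],[0,0,0,0,0,0,0.4]]]' 20
```

```text
time: 3.32
position: [0.4416, -0.2437, 0.0829]
tool_rot: [0.648, 0.762, -0.0, -0.001]
ft_force: [0.1, -0.5, -0.0]
grip_width: 0.0874
grip_force: 0.0
time: 3.95
position: [0.4433, -0.2438, 0.0854]
tool_rot: [0.648, 0.762, 0.0, 0.001]
ft_force: [0.1, -0.1, 4.7]
grip_width: 0.0536
grip_force: 20.0
```

```bash
python3 -m pendant '[[[0,0,-0.01,0,0,0,0.4],[0,0,-0.02,0,0,0,0.4],[0,0,-0.02,0,0,0,0.4],[0.004,0.008,-0.01,0,0,0,0.4],[0.009,0.018,0,0,0,0,0.4]]]' 20 && python3 -m pendant '[[[0.016,0.03,0,0,0,0,0.4],[0.016,0.03,0,0,0,0,0.4],[0.016,0.03,0,0,0,0,0.4],[0.016,0.03,0,0,0,0,0.4],[0.016,0.03,0,0,0,0,0.4]]]' && python3 -m pendant '[[[0.016,0.03,0,0,0,0,0.4],[0.011,0.021,0,0,0,0,0.4],[0.005,0.009,0,0,0,0,0.4],[0,0,0,0,0,0,0.4],[0,0,0,0,0,0,0.4]]]'
python3 - <<'E'
from m import *
from rig import *
o=get_obs();print(yaw(o),o["position"],o["grip_width"],shift(o,(.656,-.0825,.095)))
print(cap({"top":camera("top")},"large",o["position"][:2],o["position"][2]-.085))
E
```

```text
time: 4.58
position: [0.4664, -0.2263, 0.1454]
tool_rot: [0.648, 0.761, 0.0, 0.0]
ft_force: [0.8, -0.9, -2.6]
grip_width: 0.0531
grip_force: 20.0
time: 5.2
position: [0.6018, -0.1216, 0.1439]
tool_rot: [0.648, 0.762, -0.0, -0.001]
ft_force: [-0.3, -1.6, -3.0]
grip_width: 0.0535
grip_force: 20.0
time: 5.82
position: [0.6543, -0.0825, 0.1442]
tool_rot: [0.648, 0.762, -0.001, -0.001]
ft_force: [-0.5, -0.8, -3.0]
grip_width: 0.0536
grip_force: 20.0
99.21 [ 0.65433973 -0.08247525  0.14420656] 0.05358820746452965 [-0.0003  0.0017  0.0492]
{'top': (array([ 0.4063, -0.4272]), np.float64(0.61))}
```

```bash
python3 -m pendant '[[[0,0.0017,0.012,0,0,0,0.4],[0,0,0.015,0,0,0,0.4],[0,0,0.012,0,0,0,0.4],[0,0,0.007,0,0,0,0.4],[0,0,0.0035,0,0,0,0.4]]]' && python3 -m pendant '[[[0,0,0,0,0,0,0.4],[0,0,0,0,0,0,0.65],[0,0,0,0,0,0,0.75],[0,0,0,0,0,0,0.9],[0,0,0,0,0,0,0.9]]]' && python3 -m pendant '[[[0,0,-0.02,0,0,0,0.9],[0,0,-0.04,0,0,0,0.9],[0,0,-0.05,0,0,0,0.9],[0,0,-0.02,0,0,0,0.9],[0,0,0,0,0,0,0.9]]]'
python3 - <<'E'
from m import *
from rig import *
o=get_obs();print(yaw(o),shift(o,(.4592,.0783,.2)))
w=camera("wrist");cv2.imwrite("pics/w2.png",w["img"][:,:,::-1]);print(cap({"w":wcam(o,w)},"large",(.656,-.081),.01))
E
```

```text
time: 6.5
position: [0.6566, -0.0815, 0.0953]
tool_rot: [0.648, 0.762, -0.0, -0.001]
ft_force: [-4.5, 2.0, 12.8]
grip_width: 0.0533
grip_force: 20.0
time: 7.12
position: [0.6573, -0.0819, 0.0952]
tool_rot: [0.648, 0.762, 0.0, 0.0]
ft_force: [0.3, 0.4, 0.0]
grip_width: 0.0749
grip_force: 0.0
time: 7.75
position: [0.6587, -0.0822, 0.2288]
tool_rot: [0.648, 0.762, 0.001, 0.003]
ft_force: [0.4, -0.8, -0.3]
grip_width: 0.0784
grip_force: 0.0
99.24 [ 0.1906 -0.1713  0.0272]
{'w': (array([ 0.6569, -0.0797]), np.float64(0.91))}
```

View pics/w2.png

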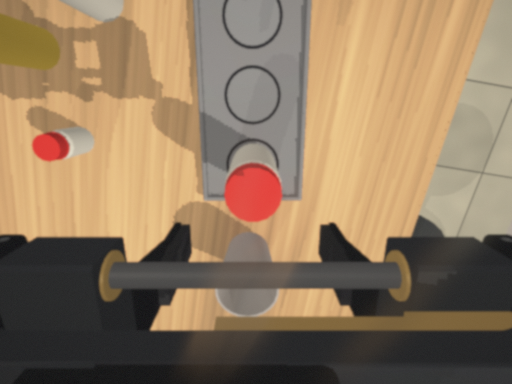

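Large is placed within 1.5 mm of its ring (cap (253,192)). Medium next.

```bash
python3 -m pendant '[[[0.032,-0.0285,0,0,0,0,1],[0.032,-0.0285,0,0,0,0,1],[0.032,-0.0285,0,0,0,0,1],[0.032,-0.0285,0,0,0,0,1],[0.032,-0.0285,0,0,0,0,1]]]' && python3 -m pendant '[[[0.0306,-0.0288,0,0,0,0,1],[0,0,0,0,0,0,1],[0,0,0,0,0,0,1],[0,0,0,0,0,0,1],[0,0,0,0,0,0,1]]]'
python3 - <<'E'
from m import *
from rig import *
o=get_obs();print(yaw(o),shift(o,(.4592,.0783,.064)))
w=camera("wrist");print(cap({"w":wcam(o,w)},"medium",(.4592,.0783)))
E
```

```text
time: 8.43
position: [0.4885, 0.0541, 0.2238]
tool_rot: [0.648, 0.762, -0.001, -0.001]
ft_force: [-0.1, 0.4, 0.8]
grip_width: 0.0873
grip_force: 0.0
time: 9.05
position: [0.4582, 0.0782, 0.2248]
tool_rot: [0.648, 0.761, 0.0, 0.0]
ft_force: [0.6, -0.5, -0.2]
grip_width: 0.087
grip_force: 0.0
99.18 [-1.000e-04  9.000e-04  1.608e-01]
{'w': (array([0.4596, 0.0787]), np.float64(0.89))}
```

```bash
python3 -m pendant '[[[0,0.001,0.025,0,0,0,1],[0,0,0.04,0,0,0,1],[0,0,0.04,0,0,0,1],[0,0,0.036,0,0,0,1],[0,0,0.02,0,0,0,1]]]' && python3 -m pendant '[[[0,0,0,0,0,0,0.35],[0,0,0,0,0,0,0.35],[0,0,0,0,0,0,0.35],[0,0,0,0,0,0,0.35],[0,0,0,0,0,0,0.35]]]' 15 && python3 -m pendant '[[[0,0,-0.01,0,0,0,0.35],[0,0,-0.02,0,0,0,0.35],[0,0,-0.02,0,0,0,0.35],[0,0,-0.01,0,0,0,0.35],[0,0,0,0,0,0,0.35]]]'
python3 - <<'E'
from m import *
from rig import *
o=get_obs();print(shift(o,(.6423,.0025,.135)))
E
```

```text
time: 9.72
position: [0.4581, 0.0787, 0.0622]
tool_rot: [0.648, 0.762, -0.001, -0.001]
ft_force: [0.2, -0.7, -0.6]
grip_width: 0.0871
grip_force: 0.0
time: 10.35
position: [0.459, 0.079, 0.0646]
tool_rot: [0.648, 0.762, 0.001, 0.001]
ft_force: [0.7, 0.1, 2.4]
grip_width: 0.0467
grip_force: 15.0
time: 10.98
position: [0.4587, 0.079, 0.1247]
tool_rot: [0.648, 0.762, 0.0, 0.001]
ft_force: [-0.5, 0.1, -2.5]
grip_width: 0.0468
grip_force: 15.0
[-0.105   0.1689 -0.01  ]
```

```bash
python3 -m pendant '[[[-0.006,0.010,0,0,0,0,0.35],[-0.012,0.020,0,0,0,0,0.35],[-0.019,0.030,0,0,0,0,0.35],[-0.019,0.030,0,0,0,0,0.35],[-0.019,0.030,0,0,0,0,0.35]]]' && python3 -m pendant '[[[-0.015,0.025,0,0,0,0,0.35],[-0.010,0.016,0,0,0,0,0.35],[-0.005,0.008,0,0,0,0,0.35],[0,0,0,0,0,0,0.35],[0,0,0,0,0,0,0.35]]]'
python3 - <<'E'
from m import *
from rig import *
o=get_obs();print(shift(o,(.6423,.0028,.0746)))
E
```

```text
time: 11.6
position: [0.5902, 0.0234, 0.1229]
tool_rot: [0.648, 0.762, -0.0, -0.001]
ft_force: [0.8, 0.0, -1.4]
grip_width: 0.0463
grip_force: 15.0
time: 12.22
position: [0.6409, 0.0029, 0.1235]
tool_rot: [0.648, 0.762, -0.001, -0.001]
ft_force: [0.5, 0.4, -1.4]
grip_width: 0.0467
grip_force: 15.0
[-0.0003  0.0015  0.0489]
```

```bash
python3 -m pendant '[[[0,0.001,0.012,0,0,0,0.35],[0,0,0.015,0,0,0,0.35],[0,0,0.012,0,0,0,0.35],[0,0,0.007,0,0,0,0.35],[0,0,0.003,0,0,0,0.35]]]' && python3 -m pendant '[[[0,0,0,0,0,0,0.35],[0,0,0,0,0,0,0.6],[0,0,0,0,0,0,0.7],[0,0,0,0,0,0,0.85],[0,0,0,0,0,0,0.85]]]' && python3 -m pendant '[[[0,0,-0.02,0,0,0,0.85],[0,0,-0.04,0,0,0,0.85],[0,0,-0.05,0,0,0,0.85],[0,0,-0.03,0,0,0,0.85],[0,0,0,0,0,0,0.85]]]'
python3 - <<'E'
from m import *
from rig import *
o=get_obs();print(yaw(o),o["position"],shift(o,(.4523,.2361,.2)))
w=camera("wrist");print(cap({"w":wcam(o,w)},"medium",(.6423,.003),.01))
E
```

```text
time: 12.85
position: [0.6427, 0.0027, 0.0745]
tool_rot: [0.648, 0.762, -0.0, -0.001]
ft_force: [-2.4, 0.5, 7.3]
grip_width: 0.0465
grip_force: 15.0
time: 13.48
position: [0.6432, 0.0026, 0.0753]
tool_rot: [0.648, 0.762, 0.0, 0.0]
ft_force: [0.0, 0.3, 0.4]
grip_width: 0.0709
grip_force: 0.0
time: 14.1
position: [0.6453, 0.0024, 0.2197]
tool_rot: [0.648, 0.762, 0.002, 0.004]
ft_force: [0.5, -0.2, 0.7]
grip_width: 0.0734
grip_force: 0.0
99.24 [0.64527612 0.00236476 0.21973204] [ 0.2618 -0.1531  0.0177]
{'w': (array([0.6437, 0.0021]), np.float64(0.9))}
```

```bash
python3 -m pendant '[[[0.0327,-0.0191,0,0,0,0,1],[0.0327,-0.0191,0,0,0,0,1],[0.0327,-0.0191,0,0,0,0,1],[0.0327,-0.0191,0,0,0,0,1],[0.0327,-0.0191,0,0,0,0,1]]]' && python3 -m pendant '[[[0.0327,-0.0191,0,0,0,0,1],[0.0327,-0.0191,0,0,0,0,1],[0.0327,-0.0191,0,0,0,0,1],[0,0,0,0,0,7.5,1],[0,0,0,0,0,7.5,1]]]' && python3 -m pendant '[[[0,0,0,0,0,0,1],[0,0,0,0,0,0,1],[0,0,0,0,0,0,1],[0,0,0,0,0,0,1],[0,0,0,0,0,0,1]]]'
python3 - <<'E'
from m import *
from rig import *
o=get_obs();print(yaw(o),shift(o,(.4523,.2361,.042)))
w=camera("wrist");print(cap({"w":wcam(o,w)},"small",(.4523,.2361)))
E
```

```text
time: 14.78
position: [0.5205, 0.1494, 0.2135]
tool_rot: [0.648, 0.762, -0.001, -0.001]
ft_force: [0.2, -0.2, -0.1]
grip_width: 0.0868
grip_force: 0.0
time: 15.4
position: [0.4485, 0.2365, 0.2137]
tool_rot: [0.743, 0.67, -0.002, -0.001]
ft_force: [0.0, -0.0, -0.4]
grip_width: 0.0871
grip_force: 0.0
time: 16.02
position: [0.4503, 0.2362, 0.2151]
tool_rot: [0.742, 0.671, 0.0, -0.0]
ft_force: [-0.2, -0.2, 0.9]
grip_width: 0.0867
grip_force: 0.0
84.24 [1.000e-04 2.000e-03 1.731e-01]
{'w': (array([0.4524, 0.236 ]), np.float64(0.87))}
```

```bash
python3 -m pendant '[[[0,0.002,0.025,0,0,0,1],[0,0,0.045,0,0,0,1],[0,0,0.045,0,0,0,1],[0,0,0.04,0,0,0,1],[0,0,0.018,0,0,0,1]]]' && python3 -m pendant '[[[0,0,0,0,0,0,0.3],[0,0,0,0,0,0,0.3],[0,0,0,0,0,0,0.3],[0,0,0,0,0,0,0.3],[0,0,0,0,0,0,0.3]]]' 12 && python3 -m pendant '[[[0,0,-0.01,0,0,0,0.3],[0,0,-0.025,0,0,0,0.3],[0,0,-0.025,0,0,0,0.3],[0,0,0,0,0,-7.5,0.3],[0,0,0,0,0,-7.5,0.3]]]' && python3 -m pendant '[[[0,0,0,0,0,0,0.3],[0,0,0,0,0,0,0.3],[0,0,0,0,0,0,0.3],[0,0,0,0,0,0,0.3],[0,0,0,0,0,0,0.3]]]'
python3 - <<'E'
from m import *
from rig import *
o=get_obs();print(yaw(o),shift(o,(.6288,.087,.052)))
E
```

```text
time: 16.7
position: [0.4513, 0.2358, 0.0399]
tool_rot: [0.742, 0.671, -0.001, -0.001]
ft_force: [0.5, 0.5, -0.1]
grip_width: 0.0871
grip_force: 0.0
time: 17.32
position: [0.4525, 0.2362, 0.0426]
tool_rot: [0.742, 0.671, 0.0, 0.0]
ft_force: [-0.3, -0.1, 0.1]
grip_width: 0.0451
grip_force: 0.0
time: 17.95
position: [0.4523, 0.2362, 0.1031]
tool_rot: [0.646, 0.763, 0.0, 0.0]
ft_force: [0.2, 0.9, -1.2]
grip_width: 0.0396
grip_force: 12.0
time: 18.58
position: [0.4522, 0.2361, 0.102]
tool_rot: [0.648, 0.762, -0.0, -0.0]
ft_force: [-0.5, -0.2, -0.7]
grip_width: 0.0395
grip_force: 12.0
99.22 [-0.1755  0.1504  0.05  ]
```

The fingers were still closing as the lift began, so the bottle's height in the grip is uncertain. I'll measure it from the side camera before placing.

Run:
```python
from m import *
from rig import *
c=camera("side");cv2.imwrite("pics/s2.png",c["img"][:,:,::-1]);o=get_obs()
for b in blobs(c["img"],15): print(b)
H,r=SZ["small"]
for base in(.05,.055,.06): print(base,cen(c,(.4545,.2317),H,r,base))
```

```text
(array([358.57386364, 105.65340909]), np.int32(176))
(array([217.15789474, 126.24561404]), np.int32(171))
(array([211.65769231, 153.34615385]), np.int32(260))
(array([310.52631579, 171.16541353]), np.int32(133))
(array([255.625 , 228.4375]), np.int32(32))
(array([253.45643154, 240.0746888 ]), np.int32(241))
0.05 (array([253.56131299, 239.09240644]), 419.70985905709676)
0.055 (array([253.60129499, 237.05546758]), 422.50385370850563)
0.06 (array([253.64158401, 235.00283036]), 425.32534222421236)
```

View pics/s2.png

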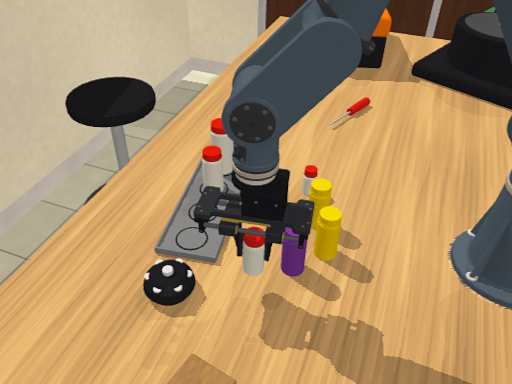

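Held bottle with its cap at (254,240), partly behind the gripper's rod. I compare its edges with the first picture.

Run:
```python
from m import *
d=pickle.load(open("cams.pkl","rb"));a=d["side"]["img"];b=cv2.imread("pics/s2.png")[:,:,::-1]
c=d["side"]
ga,gb=[x[:,250:257].astype(float).mean(1) for x in(a,b)]
A=ga[264:300]; 
import itertools
res=[]
for s in np.arange(14,28,.25):
    B=np.array([np.interp(np.arange(264,300)-s,np.arange(384),gb[:,k]) for k in range(3)]).T
    res.append((round(float(np.abs(A-B)[:26].mean()),2),s))
print(sorted(res)[:4])
p0=cen(c,(.4545,.2317),*SZ["small"],0)[0][1]
for h in(.045,.05,.055,.06): print(h,p0-proj(c,[.4545,.2317,h])[0,1]+proj(c,[.4545,.2317,0])[0,1]-p0)
```

```text
[(16.68, np.float64(21.75)), (17.01, np.float64(22.0)), (17.1, np.float64(22.25)), (17.16, np.float64(21.5))]
0.045 15.665488283675813
0.05 17.468953844148473
0.055 19.285491721814083
0.06 21.115244564577836
```

Lift is about 59 mm, so there was no meaningful slip. Carry and place.

```bash
python3 -m pendant '[[[-0.010,0.008,0,0,0,0,0.3],[-0.020,0.017,0,0,0,0,0.3],[-0.030,0.026,0,0,0,0,0.3],[-0.030,0.026,0,0,0,0,0.3],[-0.030,0.026,0,0,0,0,0.3]]]' && python3 -m pendant '[[[-0.0265,0.023,0,0,0,0,0.3],[-0.018,0.016,0,0,0,0,0.3],[-0.011,0.0084,0,0,0,0,0.3],[0,0,0,0,0,0,0.3],[0,0,0,0,0,0,0.3]]]' && python3 -m pendant '[[[0,0.001,0.012,0,0,0,0.3],[0,0,0.015,0,0,0,0.3],[0,0,0.010,0,0,0,0.3],[0,0,0.004,0,0,0,0.3],[0,0,0,0,0,0,0.3]]]'
python3 - <<'E'
from m import *
from rig import *
o=get_obs();print(yaw(o),shift(o,(.6288,.087,.0525)))
E
```

```text
time: 19.25
position: [0.5748, 0.1326, 0.102]
tool_rot: [0.648, 0.762, 0.0, 0.0]
ft_force: [0.3, 0.1, -1.6]
grip_width: 0.0393
grip_force: 12.0
time: 19.88
position: [0.6276, 0.0876, 0.1018]
tool_rot: [0.648, 0.762, -0.0, -0.001]
ft_force: [0.5, -0.8, -0.1]
grip_width: 0.0397
grip_force: 12.0
time: 20.5
position: [0.6297, 0.0872, 0.0605]
tool_rot: [0.648, 0.762, -0.0, -0.0]
ft_force: [-0.8, 0.0, -0.0]
grip_width: 0.0391
grip_force: 12.0
99.24 [-0.0001 -0.0009  0.008 ]
```

```bash
python3 -m pendant '[[[0,-0.001,0.003,0,0,0,0.3],[0,0,0.003,0,0,0,0.3],[0,0,0.0015,0,0,0,0.3],[0,0,0,0,0,0,0.3],[0,0,0,0,0,0,0.3]]]' && python3 -m pendant '[[[0,0,0,0,0,0,0.5],[0,0,0,0,0,0,0.6],[0,0,0,0,0,0,0.7],[0,0,0,0,0,0,0.8],[0,0,0,0,0,0,0.8]]]' && python3 -m pendant '[[[0,0,-0.02,0,0,0,0.8],[0,0,-0.04,0,0,0,0.8],[0,0,-0.05,0,0,0,0.8],[0,0,-0.045,0,0,0,0.8],[0,0,0,0,0,0,0.8]]]'
python3 - <<'E'
from m import *
from rig import *
o=get_obs();print(yaw(o),o["position"],shift(o,(.4332,-.086,.2)))
w=camera("wrist");print(cap({"w":wcam(o,w)},"small",(.6288,.087),.01))
E
```

```text
time: 21.12
position: [0.6298, 0.087, 0.0557]
tool_rot: [0.648, 0.762, 0.001, 0.001]
ft_force: [-2.1, 0.1, 8.4]
grip_width: 0.0395
grip_force: 12.0
time: 21.75
position: [0.6288, 0.087, 0.0534]
tool_rot: [0.648, 0.762, -0.0, -0.0]
ft_force: [0.6, 0.7, -0.9]
grip_width: 0.0675
grip_force: 0.0
time: 22.38
position: [0.632, 0.087, 0.2149]
tool_rot: [0.648, 0.762, 0.004, 0.005]
ft_force: [0.2, 0.1, -0.6]
grip_width: 0.0698
grip_force: 0.0
99.25 [0.63203777 0.08704353 0.21492293] [-0.1388 -0.2242  0.0126]
{'w': (array([0.6295, 0.0871]), np.float64(0.87))}
```

```bash
python3 -m pendant '[[[-0.0174,-0.028,0,0,0,0,1],[-0.0174,-0.028,0,0,0,0,1],[-0.0174,-0.028,0,0,0,0,1],[-0.0174,-0.028,0,0,0,0,1],[-0.0174,-0.028,0,0,0,0,1]]]' && python3 -m pendant '[[[-0.0174,-0.028,0,0,0,0,1],[-0.0174,-0.028,0,0,0,0,1],[-0.017,-0.028,0,0,0,0,1],[0,0,0,0,0,0,1],[0,0,0,0,0,0,1]]]'
python3 - <<'E'
from m import *
from rig import *
o=get_obs();print(yaw(o),shift(o,(.4332,-.086,.024)))
w=camera("wrist");print(cap({"w":wcam(o,w)},"mini",(.4332,-.086)))
E
```

```text
time: 23.05
position: [0.5027, -0.0217, 0.2076]
tool_rot: [0.648, 0.762, -0.001, -0.001]
ft_force: [0.2, 0.5, 0.2]
grip_width: 0.0867
grip_force: 0.0
time: 23.68
position: [0.4303, -0.0857, 0.2083]
tool_rot: [0.648, 0.762, 0.0, -0.0]
ft_force: [-0.0, -0.8, -0.2]
grip_width: 0.087
grip_force: 0.0
99.21 [-0.0008  0.0028  0.1843]
{'w': (array([ 0.4337, -0.0858]), np.float64(0.85))}
```

```bash
python3 -m pendant '[[[0,0.003,0.03,0,0,0,0.9],[0,0,0.05,0,0,0,0.8],[0,0,0.05,0,0,0,0.7],[0,0,0.035,0,0,0,0.7],[0,0,0.018,0,0,0,0.7]]]' && python3 -m pendant '[[[0,0,0,0,0,0,0.25],[0,0,0,0,0,0,0.25],[0,0,0,0,0,0,0.25],[0,0,0,0,0,0,0.25],[0,0,0,0,0,0,0.25]]]' 10 && python3 -m pendant '[[[0,0,0,0,0,0,0.25],[0,0,0,0,0,0,0.25],[0,0,0,0,0,0,0.25],[0,0,0,0,0,0,0.25],[0,0,-0.01,0,0,0,0.25]]]' && python3 -m pendant '[[[0,0,-0.025,0,0,0,0.25],[0,0,-0.03,0,0,0,0.25],[0,0,-0.025,0,0,0,0.25],[0,0,-0.01,0,0,0,0.25],[0,0,0,0,0,0,0.25]]]'
python3 - <<'E'
from m import *
from rig import *
o=get_obs();print(yaw(o),shift(o,(.615,.171,.0345)))
E
```

```text
time: 24.35
position: [0.4332, -0.0845, 0.0233]
tool_rot: [0.647, 0.762, -0.0, -0.001]
ft_force: [0.6, 1.0, -0.1]
grip_width: 0.0614
grip_force: 0.0
time: 24.98
position: [0.4337, -0.0856, 0.0264]
tool_rot: [0.648, 0.762, 0.0, 0.001]
ft_force: [1.5, 1.5, 6.1]
grip_width: 0.0333
grip_force: 10.0
time: 25.6
position: [0.4326, -0.0854, 0.0357]
tool_rot: [0.648, 0.762, -0.0, -0.001]
ft_force: [0.5, -0.6, -0.5]
grip_width: 0.0334
grip_force: 10.0
time: 26.22
position: [0.4331, -0.0855, 0.1261]
tool_rot: [0.648, 0.762, 0.0, 0.001]
ft_force: [0.1, -0.0, -0.3]
grip_width: 0.0334
grip_force: 10.0
99.24 [0.2241 0.2206 0.0916]
```

```bash
python3 -m pendant '[[[0.008,0.008,-0.02,0,0,0,0.25],[0.02,0.02,-0.01,0,0,0,0.25],[0.03,0.03,0,0,0,0,0.25],[0.03,0.03,0,0,0,0,0.25],[0.03,0.03,0,0,0,0,0.25]]]' && python3 -m pendant '[[[0.03,0.03,0,0,0,0,0.25],[0.03,0.03,0,0,0,0,0.25],[0.025,0.024,0,0,0,0,0.25],[0.015,0.0136,0,0,0,0,0.25],[0.006,0.005,0,0,0,0,0.25]]]' && python3 -m pendant '[[[0,0,0.01,0,0,0,0.25],[0,0,0.03,0,0,0,0.25],[0,0,0.03,0,0,0,0.25],[0,0,0.02,0,0,0,0.25],[0,0,0.01,0,0,0,0.25]]]'
python3 - <<'E'
from m import *
from rig import *
o=get_obs();print(yaw(o),o["position"],shift(o,(.615,.171,.0355)))
E
```

```text
time: 26.85
position: [0.5304, 0.0511, 0.1541]
tool_rot: [0.648, 0.762, -0.001, -0.001]
ft_force: [0.7, -0.2, -0.8]
grip_width: 0.0336
grip_force: 10.0
time: 27.48
position: [0.6143, 0.1719, 0.1536]
tool_rot: [0.647, 0.762, -0.001, -0.001]
ft_force: [-0.9, -0.4, -0.4]
grip_width: 0.0338
grip_force: 10.0
time: 28.1
position: [0.6137, 0.1703, 0.0539]
tool_rot: [0.648, 0.761, -0.001, -0.001]
ft_force: [0.2, 0.2, -0.9]
grip_width: 0.0334
grip_force: 10.0
99.19 [0.6136993  0.17029997 0.05385674] [0.0005 0.0014 0.0184]
```

```bash
python3 -m pendant '[[[0.0005,0.001,0.006,0,0,0,0.25],[0,0,0.006,0,0,0,0.25],[0,0,0.004,0,0,0,0.25],[0,0,0.0025,0,0,0,0.25],[0,0,0,0,0,0,0.25]]]' && python3 -m pendant '[[[0,0,0,0,0,0,0.25],[0,0,0,0,0,0,0.5],[0,0,0,0,0,0,0.6],[0,0,0,0,0,0,0.75],[0,0,0,0,0,0,0.75]]]' && python3 -m pendant '[[[0,0,-0.02,0,0,0,0.75],[0,0,-0.04,0,0,0,0.75],[0,0,-0.05,0,0,0,0.75],[0,0,-0.06,0,0,0,0.75],[0,0,-0.02,0,0,0,0.75]]]' && python3 -m pendant '[[[0.03,-0.05,0,0,0,0,0.75],[0.03,-0.05,0,0,0,0,0.75],[0.03,-0.05,0,0,0,0,0.75],[0.03,-0.05,0,0,0,0,0.75],[0,0,0,0,0,0,0.75]]]' && python3 -m pendant '[[[0.04,0,0,0,0,0,0.75],[0.04,0,0,0,0,0,0.75],[0,0,0,0,0,0,0.75],[0,0,0,0,0,0,0.75],[0,0,0,0,0,0,0.75]]]'
python3 - <<'E'
from m import *
from rig import *
c=camera("top");s=camera("side")
cv2.imwrite("pics/t3.png",c["img"][:,:,::-1]);cv2.imwrite("pics/s3.png",s["img"][:,:,::-1])
for n,p in dict(large=(.656,-.0808),medium=(.6423,.003),small=(.6288,.087),mini=(.615,.171)).items(): print(n,p,cap({"top":c,"side":s},n,p,.01))
E
```

```text
time: 28.72
position: [0.6157, 0.1717, 0.0371]
tool_rot: [0.648, 0.762, 0.0, 0.0]
ft_force: [-0.3, 0.1, -0.2]
grip_width: 0.0335
grip_force: 10.0
time: 29.35
position: [0.6158, 0.1717, 0.0371]
tool_rot: [0.648, 0.762, 0.0, 0.0]
ft_force: [0.6, -0.4, 0.4]
grip_width: 0.0619
grip_force: 0.0
time: 29.98
position: [0.6181, 0.1721, 0.2336]
tool_rot: [0.648, 0.762, 0.004, 0.003]
ft_force: [-0.3, 0.4, -0.3]
grip_width: 0.0652
grip_force: 0.0
time: 30.6
position: [0.3941, 0.2587, 0.2281]
tool_rot: [0.646, 0.763, -0.001, -0.001]
ft_force: [0.4, -0.1, -0.3]
grip_width: 0.0648
grip_force: 0.0
time: 31.22
position: [0.3867, 0.336, 0.2273]
tool_rot: [0.648, 0.761, -0.0, 0.0]
ft_force: [0.3, -0.7, 0.9]
grip_width: 0.0653
grip_force: 0.0
large (0.656, -0.0808) {'top': (array([ 0.6565, -0.0801]), np.float64(0.93)), 'side': (array([ 0.6609, -0.0874]), np.float64(0.84))}
medium (0.6423, 0.003) {'top': (array([0.6434, 0.002 ]), np.float64(0.94)), 'side': (array([ 0.6474, -0.0042]), np.float64(0.83))}
small (0.6288, 0.087) {'top': (array([0.6293, 0.0868]), np.float64(0.92)), 'side': (array([0.6387, 0.0801]), np.float64(0.61))}
mini (0.615, 0.171) {'top': (array([0.6155, 0.1719]), np.float64(0.92)), 'side': (array([0.619, 0.167]), np.float64(0.84))}
```

View pics/t3.png

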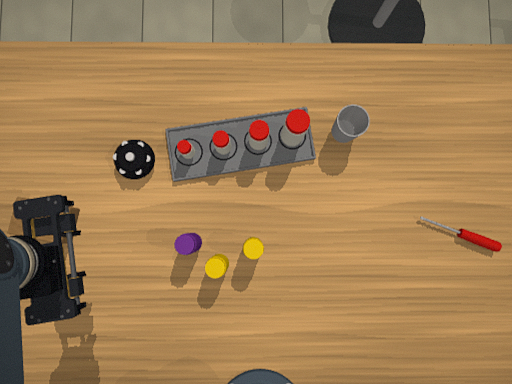

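View pics/s3.png

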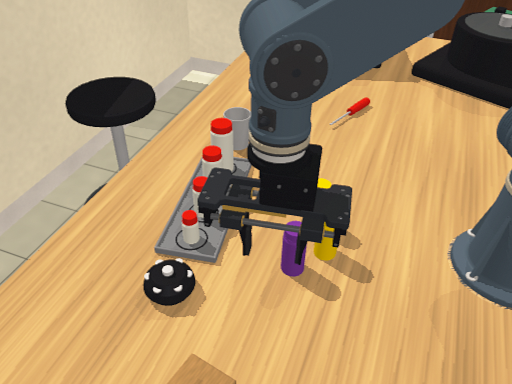

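All four bottles stand in their rings, with caps at (184,147), (220,139), (259,130) and (298,121) in the top view, within 1.5 mm of centre. The beaker (352,122), rotor (134,159) and look-alikes have not moved, and the robot is clear.

```bash
python3 -c "
from rig import *
print(hand_in())"
```

```text
the job is handed in; nothing more can be done
None
```

The job is handed in at about 31 s: all four bottles stand upright within about 1.5 mm of their ring centres, tallest by the beaker to shortest by the rotor, with the beaker, rotor and look-alikes unmoved in the final picture.

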